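# Retain a trolley wheel on its axle with a spring clip

## Task

Push the trolley wheel fully home along its stub axle so that the groove near the axle's end is bare. Then take from the wooden rack the spring clip that fits that groove (the middle one of the three sizes), press it down sideways onto the axle until it is fully seated in the groove, and let go; leave the other two clips standing in the rack.

Things in the scene. Friction and masses are not known exactly. Their poses are not given: they have to be found in the camera images.
- frame: Fixed cream steel weldment, base plate 170 x 175 x 12 mm, with a cheek plate (15 mm thick, round top 138 mm above the bench) carrying a level steel stub axle, diameter 40 mm, centre line 90 mm above the bench. Origin: on the bench under the axle; z up, y along the axle. The axle runs from the cheek's face at y = +55 mm to its free end at y = -56 mm.
- groove (a point): Centre of the groove turned in the axle (on the axle's centre line, 29.5 mm on the -y side of the frame's origin, 90 mm above the bench). The groove is 13 mm wide along the axle and 32 mm in diameter. Axes as frame.
- wheel (a joint): How far the wheel (140 mm diameter, white nylon tyre 40 mm wide, red hub 64 mm in diameter) is along the axle, m: 0 to 0.008 at the start, its hub covering the groove; 0.026 is fully home against the axle's shoulder. It slides towards the frame's +y (to the cheek plate) with about 4 N of friction and stays where left. Push it: at home no finger fits between tyre and cheek.
- wheel_rim (a point): Point on the tyre's outer flat face (looking to the frame's -y, the axle's free end), straight above the axle, 146 mm above the bench, 14 mm below the tyre's top; moves with the wheel. The hub stands out 30 mm beyond this face and its top is 122 mm above the bench, so the face can be pushed between 122 and 160 mm height. Axes as frame.
- rack: Fixed plywood block, 275 x 48 x 23 mm, with three slots in a row along its x, each 72 mm long, 9.6 mm wide, 15 mm deep, 85 mm apart. Origin: centre of its underside, z up. Three clips of different sizes stand in the slots, jaws down and tabs up, in any order.
- clip: The clip that fits, the middle size: horseshoe of plain spring steel plate 8 mm thick, 55 mm wide, 92 mm long, 0.15 kg, with a straight grip tab 24 mm wide. Origin: midway between the jaw tips, at their lower ends; z up the tab, x across the width, y normal to the plate (along the axle once fitted, either way round). The bore's centre is at z = 14 mm, the tab from z = 41 to 92 mm.
- clip_bore (a point): Centre of the clip's bore, mid-thickness; axes as clip. Pressed onto the groove, plate square to the axle and within 2 mm of mid-groove, the sprung jaws touch and begin to spread when this point is 20 mm short of the axle's centre line; they need about 10 to 15 N to pass, then close behind the axle. Seated, this point is on the centre line (at groove).
- clip_tab (a point): The place to grip the clip: on its tab, mid-thickness, 58 mm above the bore's centre and 20 mm below the tab's end. Axes as clip.
- clip_small: A smaller clip of the same shape (43 mm wide, 72 mm long, 8 mm thick), too tight for the groove; it stays standing in the rack. Origin and axes as clip.
- clip_large: A larger clip of the same shape (68 mm wide, 114 mm long, 8 mm thick), too loose for the groove; it stays standing in the rack. Origin and axes as clip.
There are look-alikes about, which are no part of the job. Several things look just like the frame: the one meant starts farthest to the robot's left.

How it is judged:
On the way:
1. the wheel is pushed fully home on its axle (within 3 mm) (value of joint wheel above 0.023 m), for 0.2 s.
At the end, for the whole second after the job is handed in: The wheel is within 3 mm of fully home; the fitting clip sits in the axle's groove, the centre of its bore within 4.5 mm of the groove's centre and its plate square to the axle within 0.15 rad (about 9 degrees), at rest; the other two clips are within 30 mm of where they stood (value of joint wheel above 0.023 m and distance between clip_bore and groove below 0.0045 m and angle between the y axis of clip and the y axis of frame, either way round below 0.15 rad and linear speed of clip below 0.02 m/s and distance of each of clip_small, clip_large from where it was at the start of the episode below 0.03 m); the robot touches nothing.
It fails at once if another clip is taken from the rack or knocked out of it (distance of any of clip_small, clip_large from where it was at the start of the episode above 0.03 m).
It also fails if it takes over 48 s, if anything falls off the work surface, if the arm or the gripper's body presses on something with over 40 N, if the wrist force passes 120 N, or if a joint passes its speed limit or range.

## Robot

A 6-joint arm with a two-finger parallel gripper is mounted at the origin on the work surface. World frame = base frame: x ahead of the robot, y to its left, z up, the work surface at z = 0. Lengths are in m, angles in rad, forces in N, time in s.
With the tool pointing down it reaches from about 0.425 to 0.95 m from the base axis. Payload 3.5 kg.
Tool frame: the origin (TCP) lies midway between the tips of the shut fingers; the grasp point (between the pads) lies 19 mm behind it; z points along the fingers, y is the direction in which the jaws open and shut (so a half turn about z gives the same grasp; the last joint's range is limited). The gripper opens to 85 mm and grips with 20 to 120 N. Pads are 22 mm wide; open, the fingers measure 114 mm over their backs; the gripper's body (76 mm by 85 mm) begins 54 mm behind the grasp point. The pads swing forward as they close: fully open they stand 13 mm farther back than shut.
Start: joints at [-1.28, 0.286, 1.577, -0, 1.279, -0.15], TCP at [0.288, -0.61, 0.231] pointing down, gripper open.
Joint ranges: [-2.77, 2.77], [-0.9, 2.22], [0.21, 2.48], [-1.53, 4.67], [0.24, 2.81], [-2.84, 2.84]. Speed limits (rad/s): [2.79, 2.79, 3.14, 3.14, 3.14, 3.14].

## Interface

Orientations are given as a unit quaternion [x, y, z, w].
In Python, from plant import * gives the robot as it stands.
- The arm moves only by the shell command python3 -m jog 'ROWS' [FORCE]. ROWS is a JSON object of lists of equal length, an entry for each row: "travel": the shift along the world's x, y, z in mm, a list of three; "dr": the turn, a rotation vector about the world's x, y, z in degrees, a list of three; "jaw": the closure in counts, from 0 (fully open) to 255 (shut). In form: {"travel": [[x, y, z], ...], "dr": [[wx, wy, wz], ...], "jaw": [jaw, ...]}. A call has 1 to 5 rows; each row shifts and turns the commanded pose from where the row before left it; what a row does not reach is not made up. A row lasts 1/12 s, in which the tool goes at most 41.7 mm and 7.16 degrees, less where a joint would pass 70% of its speed; a pose out of reach is approached as far as the arm can. A call is refused whole if a number of a shift passes 41.7 or a number of a turn 7.16, either way. A call with a gripper value outside its range is refused whole. The fingers move at their own pace and stop on an object; FORCE is the grip in N (left out, the last holds). Time passes only in rows, so rows that do not move let the fingers close. It gives the time, the measured TCP pose, the force and the opening at its end, in the units of the state.
- get_state(): the state, without advancing time (a new reading comes with each control period).
- read_camera(name): name is "side" or "top" or "wrist"; returns the picture (384x512x3 uint8, red, green, blue); there is no depth.
- camera_info(name): a dict with "K" (3x3 intrinsics, pixels), "R" (3x3) and "t" (3): a world point X has camera coordinates R X + t; the wrist camera has in their place "mount" (4x4, takes a point from camera to tool coordinates, whose origin is the TCP and whose axes are the flange's). Camera axes: x right, y down, z forward; pixel columns grow to the right and rows downward; lengths in m; the calibration is good to about 2 mm. A picture is of the moment at which its call begins: read the wrist's pose just before it. camera_info takes no time and is no camera call.
- sign_off(): hands the job in, once; it reports no verdict.
The state is a dict: "time": time; "qpos": joint angles; "dq": joint speeds; "joint_efforts": joint torques, N m; "eef_pos": TCP position; "tcp_rot": TCP orientation; "contact_force": force on the tool from outside, world axes, zero at the start; "wrist_torque": the same for the moment, N m; "opening": opening from 0.0 (shut) to 1.0 (fully open).
Only numpy, scipy, OpenCV 4.12 (cv2) and the standard library are available. Lean on these libraries where they do the work, as an engineer would, in place of code of your own. Each camera call takes 0.05 s, during which the arm holds its last target. There are 200 camera calls.

## Working session

There is one attempt and no reset: what is moved stays moved. The work goes in short steps, Python scripts to look and compute and a shell command to move; the robot and the scene stay as the last step left them, time stands still between calls to the robot, and variables do not carry over. Pictures are saved under pics/ and viewed, about 8 in all and at most 12, crops included, and the job is handed in when it is done.

```bash
ls; mkdir -p pics
python3 - <<'E'
from plant import *
import cv2,numpy as np
np.set_printoptions(precision=4,suppress=True)
s=get_state(); print(s)
for n in ["side","top","wrist"]:
    im=read_camera(n); cv2.imwrite(f"pics/{n}0.png",im[:,:,::-1]); print(n,camera_info(n))
a=cv2.imread("pics/side0.png");b=cv2.imread("pics/top0.png")
E
```

```text
pics
{'time': 0.0, 'qpos': array([-1.28  ,  0.2872,  1.5782, -0.    ,  1.2786, -0.15  ]), 'dq': array([-0.0007, -0.0005,  0.0004,  0.0001, -0.0005, -0.0017]), 'joint_efforts': array([ -0.0009, -40.5988, -29.2629,  -0.0001,   0.0058,  -0.    ]), 'eef_pos': array([ 0.2878, -0.6098,  0.2299]), 'tcp_rot': array([ 0.9758,  0.2186, -0.0001, -0.0012]), 'contact_force': array([0.183 , 0.777 , 0.3503]), 'wrist_torque': array([-0.0074, -0.048 , -0.0114]), 'opening': 0.9998164798885439}
side {'K': array([[448.1562,   0.    , 249.8705],
       [  0.    , 448.1562, 190.5849],
       [  0.    ,   0.    ,   1.    ]]), 'R': array([[-0.9436, -0.331 ,  0.009 ],
       [-0.2189,  0.6031, -0.767 ],
       [ 0.2485, -0.7257, -0.6416]]), 't': array([0.4452, 0.2266, 0.8604])}
top {'K': array([[396.1198,   0.    , 248.9423],
       [  0.    , 396.1198, 188.594 ],
       [  0.    ,   0.    ,   1.    ]]), 'R': array([[ 0.1375, -0.9905,  0.0028],
       [-0.966 , -0.1347, -0.2208],
       [ 0.219 ,  0.0277, -0.9753]]), 't': array([-0.105 ,  0.5109,  0.7323])}
wrist {'K': array([[284.0503,   0.    , 252.7364],
       [  0.    , 284.0503, 191.5113],
       [  0.    ,   0.    ,   1.    ]]), 'mount': array([[ 0.0003, -0.95  , -0.3123,  0.0795],
       [ 1.    ,  0.0003, -0.0001,  0.0004],
       [ 0.0002, -0.3123,  0.95  , -0.143 ],
       [ 0.    ,  0.    ,  0.    ,  1.    ]])}
```

View pics/side0.png

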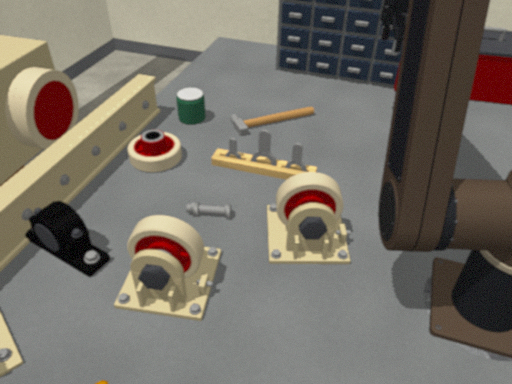

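View pics/top0.png

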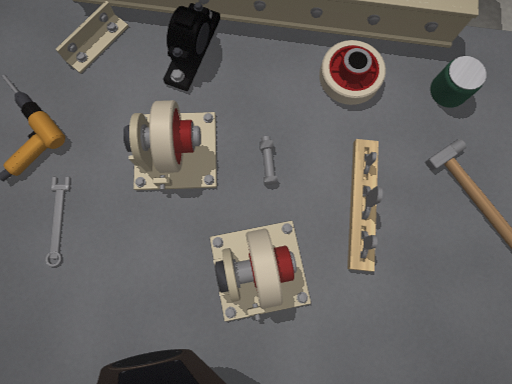

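Run:
```python
import cv2,numpy as np
s=cv2.imread("pics/side0.png");t=cv2.imread("pics/top0.png")
def c(im,x,y,w,h,k): return cv2.resize(im[y:y+h,x:x+w],(w*k,h*k),interpolation=cv2.INTER_CUBIC)
A=np.hstack([c(t,335,130,60,150,4),c(s,205,120,125,66,4)[:, :500]] ) if 0 else None
m=np.full((600,780,3),255,np.uint8)
a=c(t,340,130,55,150,4);m[:600,:220]=a
b=c(s,205,120,130,70,4);m[:280,240:760]=b
d=c(t,120,90,105,105,3);m[285:600,240:555]=d
cv2.imwrite("pics/crop1.png",m)
```

```text
(no output)
```

View pics/crop1.png

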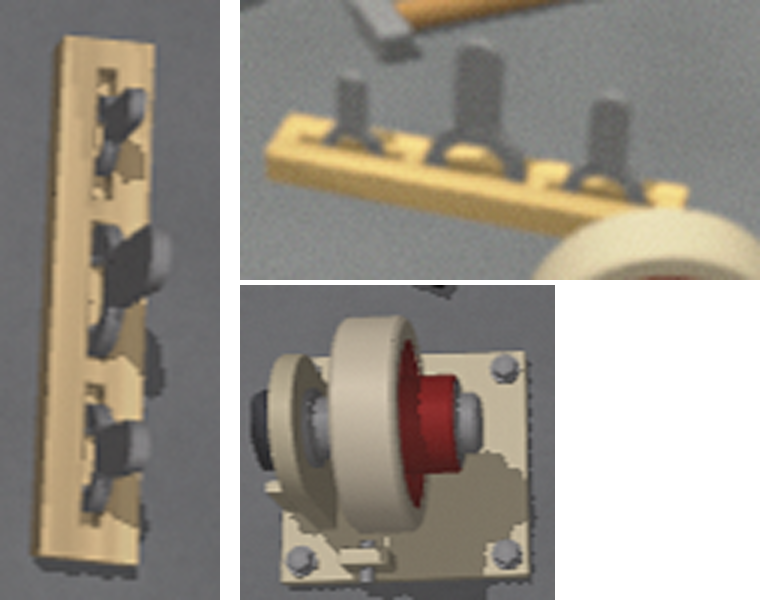

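```bash
cat > h.py <<'E'
import numpy as np,cv2
from plant import *
from scipy.spatial.transform import Rotation as Ro
np.set_printoptions(precision=4,suppress=True)
def cam(n,s=None):
    i=camera_info(n)
    if n!="wrist": return i["K"],i["R"].T,-i["R"].T@i["t"]
    M=i["mount"];R=Ro.from_quat(s["tcp_rot"]).as_matrix()
    return i["K"],R@M[:3,:3],np.array(s["eef_pos"])+R@M[:3,3]
def ray(c,p):
    K,R,C=c; d=R@np.linalg.solve(K,[p[0],p[1],1.]); return C,d
def plane(c,p,z):
    C,d=ray(c,p); return C+d*(z-C[2])/d[2]
def proj(c,X):
    K,R,C=c; q=K@(R.T@(np.array(X)-C)); return q[:2]/q[2]
def tri(c1,p1,c2,p2):
    C,d=ray(c1,p1);D,e=ray(c2,p2)
    a=np.linalg.lstsq(np.c_[d,-e],D-C,rcond=None)[0]
    A,B=C+a[0]*d,D+a[1]*e; return (A+B)/2,np.linalg.norm(A-B)
E
python3 - <<'E'
from h import *
T=cam("top");S=cam("side");print("campos",T[2],S[2])
for p in [(355.7,139.2),(378.7,140.7),(374.5,271.3),(349.7,268.8)]: print("rack z23",plane(T,p,.023))
t4=lambda x,y:(340+x/4-.4,130+y/4-.4); s4=lambda x,y:(205+(x-240)/4-.4,120+y/4-.4)
for a,b in [((132,92),(352,72)),((158,232),(481,43)),((144,425),(612,95))]:
    print("tab tops",*tri(T,t4(*a),S,s4(*b)))
for p in [(215.7,111.7),(216.3,187.3),(134,189)]: print("plate z12",plane(T,p,.012))
f=lambda x,y:(120+(x-240)/3-.3,90+(y-285)/3-.3)
for n,p,z in [("axle end centre",(482,422),.09),("hub top end edge",(460,375),.09),("hub bot",(460,472),.09),("tyre L top",(337,320),.09),("tyre bot",(380,528),.09),("axle end top",(474,396),.09),("axle end bot",(471,453),.09)]: print(n,plane(T,f(*p),z))
E
```

```text
campos [ 0.3476 -0.0554  0.8273] [0.2558 0.6352 0.7218]
rack z23 [ 0.6673 -0.2444  0.023 ]
rack z23 [ 0.6708 -0.2935  0.023 ]
rack z23 [ 0.3956 -0.3032  0.023 ]
rack z23 [ 0.3936 -0.2539  0.023 ]
tab tops [ 0.6146 -0.2635  0.0907] 0.00541346730519106
tab tops [ 0.5338 -0.2698  0.127 ] 0.010650399299109449
tab tops [ 0.4498 -0.2768  0.1027] 0.009394508835803018
plate z12 [0.6928 0.0642 0.012 ]
plate z12 [0.5239 0.0363 0.012 ]
plate z12 [0.4963 0.2075 0.012 ]
axle end centre [0.6063 0.0749 0.09  ]
hub top end edge [0.6367 0.0947 0.09  ]
hub bot [0.5704 0.0834 0.09  ]
tyre L top [0.6641 0.1828 0.09  ]
tyre bot [0.5262 0.1279 0.09  ]
axle end top [0.6234 0.0831 0.09  ]
axle end bot [0.5842 0.0785 0.09  ]
```

```bash
python3 -m jog '{"travel":[[16,33,1],[16,33,1],[16,33,1],[16,33,1],[16,33,1]],"dr":[[0,0,-0.8],[0,0,-0.8],[0,0,-0.8],[0,0,-0.8],[0,0,-0.8]],"jaw":[255,255,255,255,255]}'
python3 -m jog '{"travel":[[16,33,1],[16,33,1],[16,33,1],[16,33,1],[16,33,1]],"dr":[[0,0,-0.8],[0,0,-0.8],[0,0,-0.8],[0,0,-0.8],[0,0,-0.8]],"jaw":[255,255,255,255,255]}'
python3 -m jog '{"travel":[[16,33,1],[16,33,1],[16,33,1],[16,33,1],[16,33,1]],"dr":[[0,0,-0.8],[0,0,-0.8],[0,0,-0.8],[0,0,-0.8],[0,0,-0.8]],"jaw":[255,255,255,255,255]}'
python3 -m jog '{"travel":[[16,33,0],[16,33,0],[16,33,0],[16,33,0],[0,0,0]],"dr":[[0,0,-0.8],[0,0,-0.8],[0,0,-0.8],[0,0,-0.8],[0,0,-0.8]],"jaw":[255,255,255,255,255]}'
python3 -c "
from h import *
s=get_state();im=read_camera('wrist');cv2.imwrite('pics/w1.png',im[:,:,::-1]);np.save('s1.npy',s,allow_pickle=True);print(s['time'],s['eef_pos'],Ro.from_quat(s['tcp_rot']).as_matrix())"
```

```text
time: 0.57
eef_pos: [0.3683, -0.4437, 0.2358]
tcp_rot: [0.983, 0.184, -0.0, -0.0]
contact_force: [0.9, 0.3, -0.2]
opening: 0.302
time: 0.98
eef_pos: [0.4483, -0.2786, 0.2411]
tcp_rot: [0.989, 0.15, -0.0, -0.0]
contact_force: [1.2, 0.5, 0.7]
opening: -0.003
time: 1.4
eef_pos: [0.5283, -0.1136, 0.2462]
tcp_rot: [0.993, 0.115, -0.0, -0.0]
contact_force: [0.4, -0.8, 0.7]
opening: 0.003
time: 1.82
eef_pos: [0.5933, 0.0218, 0.2459]
tcp_rot: [0.997, 0.083, 0.0, -0.001]
contact_force: [0.1, -0.3, -0.1]
opening: -0.001
1.8167 [0.5933 0.0218 0.2459] [[ 0.9862  0.1655  0.0005]
 [ 0.1655 -0.9862  0.0025]
 [ 0.001  -0.0024 -1.    ]]
```

View pics/w1.png

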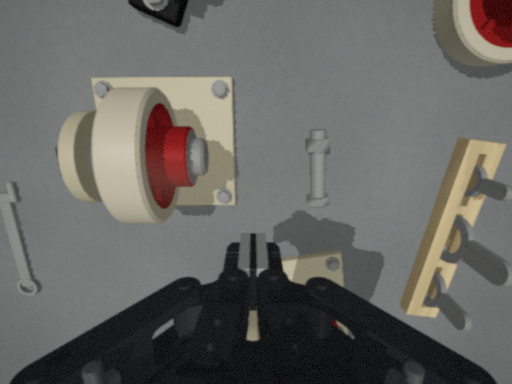

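Run:
```python
from h import *
s=np.load('s1.npy',allow_pickle=True).item();W=cam("wrist",s);print(W[2])
P=[plane(W,p,.012)[:2] for p in [(91.5,77.5),(234.5,76.5),(236.5,205.5)]];print(np.array(P))
for v in(P[0]-P[1],P[1]-P[2]):print(np.linalg.norm(v),np.degrees(np.arctan2(v[1],v[0])))
for n,p in [("axle end right",(208,157)),("hub end top",(187,127)),("hub end bot",(188,187)),("tyre top",(150,88)),("tyre bot",(155,222)),("axle end top",(201,138)),("axle bot",(201,177))]: print(n,plane(W,p,.09))
```

```text
[0.6719 0.0342 0.389 ]
[[0.663  0.2356]
 [0.6934 0.0614]
 [0.5255 0.0338]]
0.17679275979158976 99.90192897768067
0.17017652721690524 9.349441873638495
axle end right [0.6054 0.072  0.09  ]
hub end top [0.6329 0.0971 0.09  ]
hub end bot [0.5684 0.0898 0.09  ]
tyre top [0.6646 0.1368 0.09  ]
tyre bot [0.5201 0.1232 0.09  ]
axle end top [0.6241 0.0816 0.09  ]
axle bot [0.5822 0.077  0.09  ]
```

```bash
python3 -m jog '{"travel":[[7,23,0],[6,23,-20],[0,0,-40],[0,0,-35],[0,0,-14]],"dr":[[0,0,-0.1],[0,0,0],[0,0,0],[0,0,0],[0,0,0]],"jaw":[255,255,255,255,255]}'
python3 -m jog '{"travel":[[0,0,0],[-2,10,0],[-1,6,0],[-1,6,0],[-1,6,0]],"dr":[[0,0,0],[0,0,0],[0,0,0],[0,0,0],[0,0,0]],"jaw":[255,255,255,255,255]}'
python3 -m jog '{"travel":[[-1,6,0],[-1,5,0],[0,0,0]],"dr":[[0,0,0],[0,0,0],[0,0,0]],"jaw":[255,255,255]}'
python3 -m jog '{"travel":[[-1,5,0],[-1,5,0],[0,0,0]],"dr":[[0,0,0],[0,0,0],[0,0,0]],"jaw":[255,255,255]}'
```

```text
time: 2.28
eef_pos: [0.6012, 0.0621, 0.1314]
tcp_rot: [0.997, 0.08, -0.005, -0.0]
contact_force: [-0.4, -0.0, -1.1]
opening: -0.001
time: 2.7
eef_pos: [0.6014, 0.0912, 0.1401]
tcp_rot: [0.997, 0.08, 0.002, 0.0]
contact_force: [0.4, 0.1, 0.1]
opening: 0.002
time: 2.95
eef_pos: [0.598, 0.1028, 0.1379]
tcp_rot: [0.997, 0.08, 0.0, -0.0]
contact_force: [-1.0, 0.0, 0.4]
opening: -0.003
time: 3.2
eef_pos: [0.5964, 0.1111, 0.1377]
tcp_rot: [0.997, 0.08, 0.001, 0.001]
contact_force: [1.2, -2.3, 1.1]
opening: -0.0
```

```bash
python3 -m jog '{"travel":[[-0.8,5,0],[-0.8,5,0],[0,0,0]],"dr":[[0,0,0],[0,0,0],[0,0,0]],"jaw":[255,255,255]}'
python3 -m jog '{"travel":[[-0.8,5,0],[-0.5,3,0],[0,0,0]],"dr":[[0,0,0],[0,0,0],[0,0,0]],"jaw":[255,255,255]}'
python3 -m jog '{"travel":[[-0.3,2,0],[0,0,0]],"dr":[[0,0,0],[0,0,0]],"jaw":[255,255]}'
```

```text
time: 3.45
eef_pos: [0.5947, 0.121, 0.1377]
tcp_rot: [0.997, 0.08, 0.0, 0.001]
contact_force: [-0.0, -3.3, 1.4]
opening: 0.0
time: 3.7
eef_pos: [0.5942, 0.1241, 0.1379]
tcp_rot: [0.997, 0.081, 0.0, 0.006]
contact_force: [1.1, -17.7, 1.6]
opening: -0.001
time: 3.87
eef_pos: [0.5942, 0.1242, 0.1379]
tcp_rot: [0.997, 0.081, 0.0, 0.008]
contact_force: [1.2, -22.1, 1.7]
opening: 0.001
```

```bash
python3 -m jog '{"travel":[[3,-20,0],[0,-10,30],[-12,0,35],[-15,0,0],[-12,0,0]],"dr":[[0,0,0],[0,0,0],[0,0,0],[0,0,0],[0,0,0]],"jaw":[255,255,255,255,255]}'
python3 -m jog '{"travel":[[0,0,0],[0,0,0],[0,0,0]],"dr":[[0,0,0],[0,0,0],[0,0,0]],"jaw":[255,255,255]}'
python3 -c "
from h import *
s=get_state();im=read_camera('wrist')[:,:,::-1];cv2.imwrite('pics/w2.png',im);np.save('s2.npy',s,allow_pickle=True);print(s['time'],s['eef_pos'],s['tcp_rot'])
cv2.imwrite('pics/w2c.png',cv2.resize(im[60:240,120:360],None,fx=3,fy=3,interpolation=cv2.INTER_CUBIC))"
```

```text
time: 4.28
eef_pos: [0.5578, 0.1018, 0.2054]
tcp_rot: [0.997, 0.079, 0.003, -0.001]
contact_force: [-0.2, 0.7, -0.9]
opening: 0.003
time: 4.53
eef_pos: [0.5569, 0.1018, 0.2018]
tcp_rot: [0.997, 0.08, -0.0, -0.0]
contact_force: [-0.3, 0.2, -0.2]
opening: 0.0
4.5333 [0.5569 0.1018 0.2018] [ 0.9968  0.0798 -0.0003 -0.0004]
```

View pics/w2c.png

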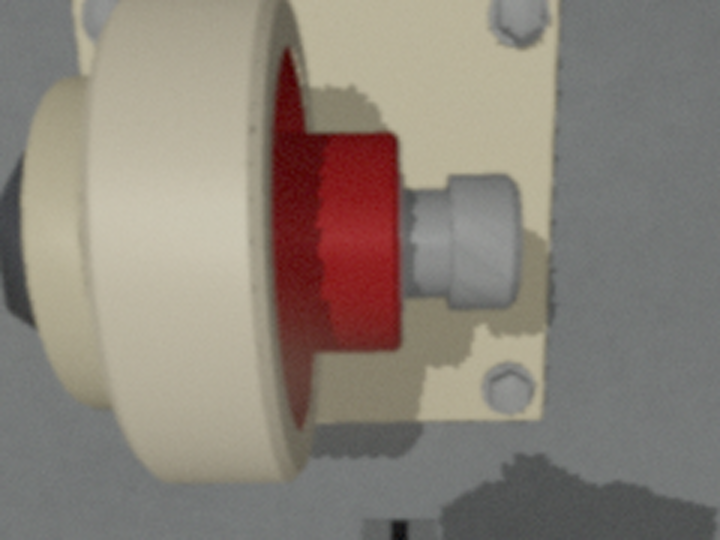

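Run:
```python
from h import *
s=np.load('s2.npy',allow_pickle=True).item();W=cam("wrist",s);print(W[2])
f=lambda x,y:(120+x/3-.3,60+y/3-.3)
xh=np.array([np.cos(np.radians(9.4)),np.sin(np.radians(9.4))]);yh=np.array([-xh[1],xh[0]])
def bis(a,b,z):
    C,d=ray(W,f(*a));_,e=ray(W,f(*b)); d=d/np.linalg.norm(d)+e/np.linalg.norm(e)
    return (C+d*(z-C[2])/d[2])[:2]
for n,a,b in [("collar",(480,174),(480,309)),("groove",(430,188),(430,297)),("hub",(385,132),(385,352))]:
    p=bis(a,b,.09);print(n,p,"axis x-offset",p@xh)
for n,p,z in [("wall@side top",(449,178),.095),("wall@side bot",(448,304),.095),("wall mid",(449,243),.11),("end mid",(521,243),.1),("hub edge mid",(400,243),.122)]:
    q=plane(W,f(*p),z)[:2];print(n,q,q@yh)
P=[plane(W,f(*p),.012)[:2] for p in [(560,0),(543,420)]];print(P,[p@yh for p in P])
print("tcp",s['eef_pos'][:2]@xh,s['eef_pos'][:2]@yh)
```

```text
[0.6358 0.1139 0.3448]
collar [0.604  0.0846] axis x-offset 0.6097121431138368
groove [0.6014 0.0992] axis x-offset 0.6095696383505275
hub [0.5989 0.1124] axis x-offset 0.6092278345902797
wall@side top [0.6211 0.0973] -0.005451838859252872
wall@side bot [0.5852 0.0911] -0.005673996286669072
wall mid [0.605  0.0952] -0.004859358421649797
end mid [0.607  0.0741] -0.02599169630178055
hub edge mid [0.6045 0.1088] 0.00856197904287287
[array([0.6833, 0.0637]), array([0.5265, 0.036 ])] [np.float64(-0.04880084460277364), np.float64(-0.0505004402037161)]
tcp 0.5660723328393285 0.009494657125025915
```

```bash
python3 -m jog '{"travel":[[-12.5,-38,5],[-12.5,-38,5],[-12.5,-38,5],[-12.5,-38,5],[-12.5,-38,0]],"dr":[[0,0,-0.7],[0,0,-0.7],[0,0,-0.7],[0,0,-0.7],[0,0,-0.7]],"jaw":[0,0,0,0,0]}'
python3 -m jog '{"travel":[[-12.5,-38,0],[-12.5,-38,0],[-12.5,-38,-5],[-12.5,-38,-5],[-12.5,-38,-5]],"dr":[[0,0,-0.7],[0,0,-0.7],[0,0,-0.7],[0,0,-0.7],[0,0,-0.7]],"jaw":[0,0,0,0,0]}'
python3 -m jog '{"travel":[[0,0,0],[0,0,0],[0,0,0],[0,0,0]],"dr":[[0,0,0],[0,0,0],[0,0,0],[0,0,0]],"jaw":[0,0,0,0]}'
python3 -c "
from h import *
s=get_state();im=read_camera('wrist')[:,:,::-1];cv2.imwrite('pics/w3.png',im);np.save('s3.npy',s,allow_pickle=True);print(s['time'],s['eef_pos'],s['tcp_rot'])
cv2.imwrite('pics/w3c.png',cv2.resize(im[0:290,60:450],None,fx=2,fy=2,interpolation=cv2.INTER_CUBIC))"
```

```text
time: 5.0
eef_pos: [0.4946, -0.0901, 0.2232]
tcp_rot: [0.999, 0.049, 0.001, 0.0]
contact_force: [1.6, -1.0, -0.4]
opening: 0.711
time: 5.42
eef_pos: [0.4313, -0.2805, 0.207]
tcp_rot: [1.0, 0.018, 0.0, -0.0]
contact_force: [1.0, 0.1, 0.5]
opening: 0.997
time: 5.75
eef_pos: [0.4324, -0.2775, 0.2072]
tcp_rot: [1.0, 0.019, -0.0, -0.0]
contact_force: [0.7, -0.3, -0.3]
opening: 0.998
5.75 [ 0.4324 -0.2775  0.2072] [ 0.9998  0.0195 -0.     -0.0004]
```

View pics/w3c.png

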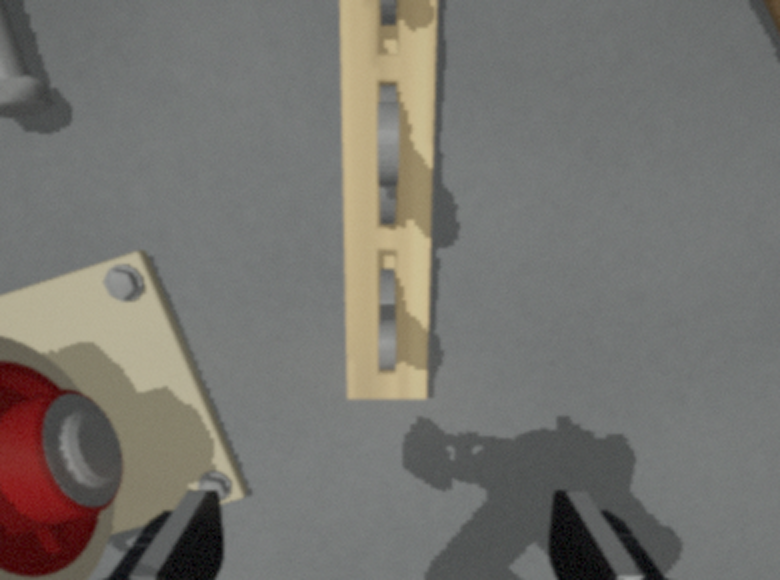

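Run:
```python
from h import *
s=np.load('s3.npy',allow_pickle=True).item();W=cam("wrist",s);print(W[2])
f=lambda x,y:(60+x/2-.25,y/2-.25)
Q=lambda x,y,z:plane(W,f(x,y),z)[:2]
a=Q(388,250,.023);b=Q(388,374,.023);print("slot",a,b,(a+b)/2,np.linalg.norm(a-b))
c=Q(388,82,.023);d=Q(388,226,.023);print("mid slot",c,d,(c+d)/2)
for p in [(341,0),(346,399),(428,399),(440,0)]:print("corner",Q(*p,.023))
print("tab top mid", Q(388,333,.1),"L/R",Q(379,340,.1),Q(397,340,.1))
print("tab top ends",Q(388,304,.1),Q(388,372,.1))
```

```text
[ 0.5121 -0.2751  0.3502]
slot [ 0.4837 -0.2772] [ 0.4107 -0.2801] [ 0.4472 -0.2787] 0.07305562526861742
mid slot [ 0.5684 -0.2738] [ 0.4967 -0.2767] [ 0.5325 -0.2752]
corner [ 0.6039 -0.249 ]
corner [ 0.3937 -0.2551]
corner [ 0.3957 -0.3052]
corner [ 0.6058 -0.2981]
tab top mid [ 0.4539 -0.2782] L/R [ 0.4505 -0.2742] [ 0.4508 -0.2824]
tab top ends [ 0.467  -0.2776] [ 0.4355 -0.2789]
```

```bash
python3 -m jog '{"travel":[[8,0,-10],[7.5,-1,-30],[0,0,-40],[0,0,-36],[0,0,-20]],"dr":[[0,0,0],[0,0,0],[0,0,0],[0,0,0],[0,0,0]],"jaw":[0,0,0,60,100]}' 40
python3 -m jog '{"travel":[[0,0,-10],[0,0,0],[0,0,0],[0,0,0]],"dr":[[0,0,0],[0,0,0],[0,0,0],[0,0,0]],"jaw":[120,150,180,180]}' 40
python3 -m jog '{"travel":[[0,0,0],[0,0,0],[0,0,0],[0,0,0]],"dr":[[0,0,0],[0,0,0],[0,0,0],[0,0,0]],"jaw":[255,255,255,255]}' 100
```

```text
time: 6.22
eef_pos: [0.4462, -0.2762, 0.0674]
tcp_rot: [1.0, 0.02, -0.002, -0.002]
contact_force: [-0.3, 0.2, -0.2]
opening: 0.751
time: 6.55
eef_pos: [0.4489, -0.2802, 0.0635]
tcp_rot: [1.0, 0.019, 0.001, 0.001]
contact_force: [-0.3, -0.2, -0.2]
opening: 0.295
time: 6.88
eef_pos: [0.4486, -0.279, 0.0637]
tcp_rot: [1.0, 0.018, 0.001, -0.001]
contact_force: [0.5, 4.6, 6.1]
opening: 0.078
```

```bash
python3 -m jog '{"travel":[[0,0,0],[0,0,4],[0,0,8],[0,0,20],[0,0,30]],"dr":[[0,0,0],[0,0,0],[0,0,0],[0,0,0],[0,0,0]],"jaw":[255,255,255,255,255]}' 110
python3 -m jog '{"travel":[[0,0,35],[0,0,35],[0,0,30],[0,0,0],[0,0,0]],"dr":[[0,0,0],[0,0,0],[0,0,0],[0,0,0],[0,0,0]],"jaw":[255,255,255,255,255]}' 
python3 -c "
from h import *
s=get_state();print(s['time'],s['eef_pos'],s['tcp_rot'])
a=read_camera('side')[:,:,::-1];b=read_camera('top')[:,:,::-1];cv2.imwrite('pics/s4.png',a);cv2.imwrite('pics/t4.png',b)
T=cam('top');S=cam('side');p=proj(S,s['eef_pos']);q=proj(T,s['eef_pos']);print(p,q)
c=lambda im,p:cv2.resize(im[max(0,int(p[1])-60):int(p[1])+60,int(p[0])-60:int(p[0])+60],(390,390*1),interpolation=cv2.INTER_CUBIC)
cv2.imwrite('pics/c4.png',np.hstack([c(a,p),c(b,q)]))"
```

```text
time: 7.3
eef_pos: [0.4454, -0.2783, 0.1217]
tcp_rot: [1.0, 0.019, -0.002, -0.002]
contact_force: [0.1, 0.3, -1.4]
opening: 0.076
time: 7.72
eef_pos: [0.4482, -0.2808, 0.2268]
tcp_rot: [1.0, 0.019, 0.002, 0.003]
contact_force: [-0.4, 0.6, -2.6]
opening: 0.077
7.7167 [ 0.4482 -0.2808  0.2268] [0.9998 0.0188 0.0023 0.0027]
[300.8628  97.1056] [403.9402 231.8188]
```

View pics/c4.png

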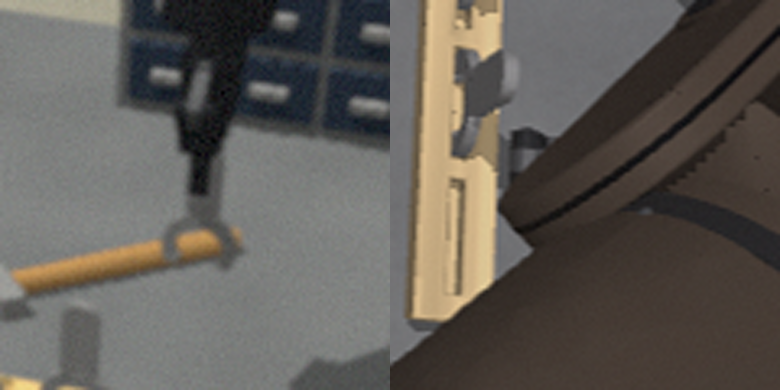

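Run:
```python
from h import *
S=cam('side');e=np.array([.4482,-.2808,.2268])
o=np.array([300-60,97-60])
for dx in(-.0275,0,.0275):
  for dz in(-.016+.0,-.042,-.056): print(dx,dz,(proj(S,e+[dx,0.036*dx,dz])-o)*3.25+1.1)
```

```text
-0.0275 -0.016 [235.1215 222.5683]
-0.0275 -0.042 [231.5931 254.6148]
-0.0275 -0.056 [229.7393 271.4528]
0 -0.016 [197.148  216.6092]
0 -0.042 [194.2393 248.5643]
0 -0.056 [192.7108 265.3567]
0.0275 -0.016 [159.6183 210.7197]
0.0275 -0.042 [157.3152 242.5834]
0.0275 -0.056 [156.1048 259.3302]
```

```bash
python3 -m jog '{"travel":[[5,10,30],[15,37,10],[15,37,5],[15,37,0],[15,37,0]],"dr":[[0,0,0.7],[0,0,0.7],[0,0,0.7],[0,0,0.7],[0,0,0.7]],"jaw":[255,255,255,255,255]}' 
python3 -m jog '{"travel":[[15,37,0],[15,37,0],[15,37,0],[15,37,0],[15,37,0]],"dr":[[0,0,0.7],[0,0,0.7],[0,0,0.7],[0,0,0.7],[0,0,0.7]],"jaw":[255,255,255,255,255]}'
python3 -m jog '{"travel":[[13,37,0],[0,0,0],[0,0,0],[0,0,0]],"dr":[[0,0,0.5],[0,0,0],[0,0,0],[0,0,0]],"jaw":[255,255,255,255]}' 
python3 -c "
from h import *
s=get_state();e=s['eef_pos'];R=Ro.from_quat(s['tcp_rot']).as_matrix();np.save('s5.npy',s,allow_pickle=True);print(s['time'],e,R)
a=read_camera('side')[:,:,::-1];b=read_camera('wrist')[:,:,::-1];cv2.imwrite('pics/s5.png',a);cv2.imwrite('pics/w5.png',b)
S=cam('side');p=proj(S,e+R@[0,0,.04]).astype(int);print(p)
o=p-[30,40]
for dx in(-.0275,-.012,0,.012,.0275):
  print(dx,[((proj(S,e+R@[dx,0,d])-o)*7+3).round() for d in (-.005,.028,.042,.056)])
x=cv2.resize(a[o[1]:o[1]+70,o[0]:o[0]+60],None,fx=7,fy=7,interpolation=cv2.INTER_CUBIC)
y=cv2.resize(b[40:330,165:340],None,fx=1.69,fy=1.69,interpolation=cv2.INTER_CUBIC)[:490]
m=np.zeros((490,x.shape[1]+y.shape[1],3),np.uint8);m[:x.shape[0],:x.shape[1]]=x;m[:y.shape[0],x.shape[1]:]=y
cv2.imwrite('pics/c5.png',m);print(m.shape)"
```

```text
time: 8.23
eef_pos: [0.5118, -0.1198, 0.2665]
tcp_rot: [0.999, 0.049, -0.001, -0.001]
contact_force: [-0.4, -0.5, -1.4]
opening: 0.074
time: 8.65
eef_pos: [0.5865, 0.0655, 0.2653]
tcp_rot: [0.997, 0.08, -0.002, -0.0]
contact_force: [0.5, 0.2, -1.7]
opening: 0.076
time: 8.98
eef_pos: [0.5993, 0.1004, 0.2658]
tcp_rot: [0.996, 0.084, -0.002, 0.0]
contact_force: [-0.1, -1.0, -1.7]
opening: 0.078
8.9833 [0.5993 0.1004 0.2658] [[ 0.9857  0.1683 -0.0044]
 [ 0.1683 -0.9857 -0.0008]
 [-0.0044  0.     -1.    ]]
[164 180]
-0.0275 [array([302., 156.]), array([315., 263.]), array([320., 307.]), array([326., 349.])]
-0.012 [array([240., 149.]), array([255., 256.]), array([261., 300.]), array([267., 343.])]
0 [array([192., 144.]), array([209., 251.]), array([215., 295.]), array([222., 338.])]
0.012 [array([145., 139.]), array([162., 246.]), array([170., 290.]), array([177., 332.])]
0.0275 [array([ 84., 132.]), array([103., 239.]), array([111., 283.]), array([119., 326.])]
(490, 716, 3)
```

View pics/c5.png

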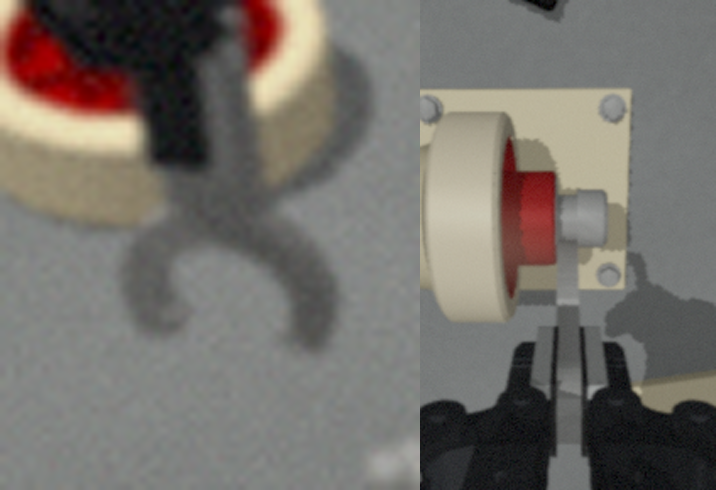

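Run:
```python
from h import *
i=camera_info("wrist");M=np.linalg.inv(i["mount"]);K=i["K"]
def pj(X): q=K@(M@np.r_[X,1])[:3]; return ((q[:2]/q[2]-[165,40])*1.69).round(1)
for off in(0,-.004):
  print(off)
  for n,x,z in [("shoulder",.0275,.042),("sh-45",.0195,.0225),("leg tip",.022,.056),("tab base edge",.012,.016),("tab edge top",.012,-.036),("tab far top",-.012,-.036)]: print(n,pj([x+off,0,z]))
```

```text
0
shoulder [146.9 235.5]
sh-45 [146.8 271. ]
leg tip [147. 239.]
tab base edge [146.7 296.8]
tab edge top [146.1 376.7]
tab far top [146.2 453.7]
-0.004
shoulder [146.9 245.1]
sh-45 [146.8 281.2]
leg tip [147.  247.8]
tab base edge [146.7 307. ]
tab edge top [146.1 390.2]
tab far top [146.2 465.7]
```

Run:
```python
import cv2
g=cv2.imread('pics/w5.png',0)
for r in range(170,316): print(int((r+.5-40)*1.69), g[r,249:256].astype(int).tolist()) if r%1==0 and (r<200 or 212<r<228 or 258<r<282 or r>300) else None
```

```text
220 [139, 150, 150, 149, 150, 148, 150]
222 [132, 146, 145, 147, 145, 145, 146]
223 [131, 142, 143, 143, 141, 143, 142]
225 [131, 139, 140, 142, 141, 138, 142]
227 [129, 140, 140, 139, 139, 140, 140]
228 [130, 140, 138, 140, 140, 139, 140]
230 [127, 135, 137, 138, 134, 138, 137]
232 [125, 131, 133, 134, 133, 134, 135]
234 [122, 128, 129, 130, 129, 129, 129]
235 [114, 119, 123, 125, 124, 124, 123]
237 [105, 105, 113, 120, 119, 118, 122]
239 [98, 97, 110, 110, 111, 113, 109]
240 [93, 91, 97, 97, 93, 99, 95]
242 [91, 96, 94, 94, 92, 93, 91]
244 [100, 99, 101, 98, 100, 95, 97]
245 [103, 101, 104, 102, 103, 100, 100]
247 [108, 106, 106, 105, 106, 103, 104]
249 [106, 109, 106, 109, 108, 108, 108]
250 [111, 108, 110, 106, 108, 108, 110]
252 [112, 112, 110, 112, 110, 111, 111]
254 [117, 112, 113, 110, 115, 113, 111]
256 [116, 113, 113, 115, 113, 111, 113]
257 [116, 117, 115, 114, 111, 115, 114]
259 [118, 120, 118, 119, 118, 118, 117]
261 [117, 118, 117, 116, 115, 117, 119]
262 [120, 120, 119, 117, 119, 117, 119]
264 [118, 119, 120, 121, 118, 122, 120]
266 [120, 121, 121, 119, 122, 122, 120]

[... 1419 characters left out ...]
7, 106, 103, 105, 106, 103]
406 [101, 106, 105, 105, 104, 102, 107]
408 [104, 106, 103, 101, 105, 103, 103]
441 [99, 98, 97, 99, 98, 99, 96]
443 [105, 105, 103, 101, 105, 103, 105]
445 [116, 116, 118, 116, 118, 117, 113]
447 [120, 120, 118, 119, 119, 118, 118]
448 [118, 119, 118, 115, 118, 118, 117]
450 [117, 118, 119, 117, 117, 118, 120]
452 [119, 118, 117, 118, 117, 119, 116]
453 [120, 117, 116, 117, 118, 115, 118]
455 [121, 117, 117, 118, 118, 118, 119]
457 [117, 117, 118, 118, 117, 116, 116]
458 [117, 116, 118, 116, 117, 120, 117]
460 [117, 118, 118, 119, 119, 115, 117]
462 [118, 118, 117, 115, 118, 118, 120]
463 [117, 116, 119, 118, 122, 116, 118]
465 [117, 117, 117, 118, 118, 116, 119]
```

```bash
python3 -m jog '{"travel":[[5.3,0.7,-25],[0,0,-30],[0,0,-20],[0,0,0],[0,0,0]],"dr":[[0,0.25,0],[0,0,0],[0,0,0],[0,0,0],[0,0,0]],"jaw":[255,255,255,255,255]}' 
python3 -c "
from h import *
s=get_state();e=s['eef_pos'];R=Ro.from_quat(s['tcp_rot']).as_matrix();np.save('s6.npy',s,allow_pickle=True);print(s['time'],e,R)
b=read_camera('wrist')[:,:,::-1];cv2.imwrite('pics/w6.png',b)
cv2.imwrite('pics/c6.png',cv2.resize(b[90:270,180:340],None,fx=3.3,fy=3.3,interpolation=cv2.INTER_CUBIC))
W=cam('wrist',s);g=np.array([.6011,.1005,.09]);xh=np.array([.9857,.1683,0]);yh=np.array([-.1683,.9857,0])
f=lambda X:((proj(W,X)-[180,90])*3.3).round()
print('walls top',f(g+yh*.0065+[0,0,.016]),f(g-yh*.0065+[0,0,.02]),'side',f(g+xh*.02-yh*.0065))"
```

```text
time: 9.5
eef_pos: [0.6046, 0.0999, 0.1919]
tcp_rot: [0.997, 0.083, -0.004, -0.0]
contact_force: [0.7, 0.3, -0.6]
opening: 0.077
9.5 [0.6046 0.0999 0.1919] [[ 0.9861  0.1658 -0.0078]
 [ 0.1658 -0.9862 -0.0001]
 [-0.0077 -0.0012 -1.    ]]
walls top [209. 361.] [259. 366.] side [258. 270.]
```

View pics/c6.png

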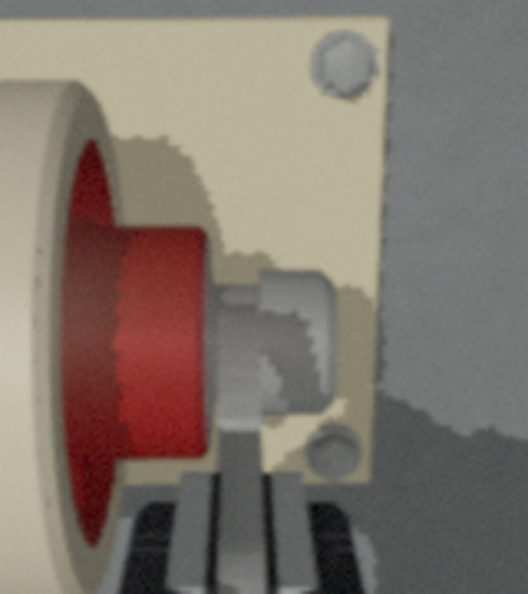

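```bash
python3 -m jog '{"travel":[[-0.3,1.2,0],[0,0,-15],[0,0,-12],[0,0,-6],[0,0,0]],"dr":[[0,-0.4,0],[0,0,0],[0,0,0],[0,0,0],[0,0,0]],"jaw":[255,255,255,255,255]}' 120
python3 -m jog '{"travel":[[0,0,-4],[0,0,-3],[0,0,0]],"dr":[[0,0,0],[0,0,0],[0,0,0]],"jaw":[255,255,255]}'
```

```text
time: 9.97
eef_pos: [0.6043, 0.1024, 0.1588]
tcp_rot: [0.996, 0.084, -0.0, -0.0]
contact_force: [0.0, 0.2, -1.7]
opening: 0.076
time: 10.22
eef_pos: [0.6047, 0.1024, 0.1531]
tcp_rot: [0.996, 0.084, 0.0, 0.0]
contact_force: [-1.5, -1.0, -1.1]
opening: 0.077
```

```bash
python3 -m jog '{"travel":[[0,-1,0],[0,0,-3],[0,0,0]],"dr":[[0,0,0],[0,0,0],[0,0,0]],"jaw":[255,255,255]}'
python3 -m jog '{"travel":[[0,0,-3],[0,0,-2],[0,0,0]],"dr":[[0,0,0],[0,0,0],[0,0,0]],"jaw":[255,255,255]}'
```

```text
time: 10.47
eef_pos: [0.6046, 0.1012, 0.1506]
tcp_rot: [0.996, 0.084, 0.0, 0.0]
contact_force: [-4.2, -0.8, 2.9]
opening: 0.079
time: 10.72
eef_pos: [0.6052, 0.1012, 0.1481]
tcp_rot: [0.996, 0.084, 0.0, 0.001]
contact_force: [-7.9, -1.1, 9.9]
opening: 0.078
```

```bash
python3 -m jog '{"travel":[[-1.2,-0.2,0],[0,0,0]],"dr":[[0,0,0],[0,0,0]],"jaw":[255,255]}'
python3 -m jog '{"travel":[[-0.8,-0.1,0],[0,0,0]],"dr":[[0,0,0],[0,0,0]],"jaw":[255,255]}'
```

```text
time: 10.88
eef_pos: [0.6046, 0.1011, 0.1481]
tcp_rot: [0.996, 0.084, 0.002, 0.0]
contact_force: [-4.8, -1.1, 8.7]
opening: 0.074
time: 11.05
eef_pos: [0.6044, 0.101, 0.1481]
tcp_rot: [0.996, 0.084, 0.003, 0.0]
contact_force: [-4.3, -0.9, 7.4]
opening: 0.076
```

```bash
python3 -m jog '{"travel":[[-1.2,-0.2,0],[0,0,0]],"dr":[[0,0,0],[0,0,0]],"jaw":[255,255]}'
python3 -m jog '{"travel":[[0,0,-2],[0,0,-2],[0,0,0]],"dr":[[0,0,0],[0,0,0],[0,0,0]],"jaw":[255,255,255]}'
```

```text
time: 11.22
eef_pos: [0.6039, 0.1009, 0.1482]
tcp_rot: [0.996, 0.084, 0.004, 0.0]
contact_force: [-2.4, 0.3, 6.2]
opening: 0.077
time: 11.47
eef_pos: [0.6042, 0.1008, 0.146]
tcp_rot: [0.996, 0.084, 0.004, 0.001]
contact_force: [-5.1, -0.7, 10.4]
opening: 0.074
```

```bash
python3 -m jog '{"travel":[[-1.5,-0.2,0],[0,0,0]],"dr":[[0,0,0],[0,0,0]],"jaw":[255,255]}'
python3 -m jog '{"travel":[[-0.5,0,-2],[-0.5,0,-2],[0,0,0]],"dr":[[0,0,0],[0,0,0],[0,0,0]],"jaw":[255,255,255]}'
python3 -m jog '{"travel":[[0,0,-2],[0,0,-2],[0,0,0]],"dr":[[0,0,0],[0,0,0],[0,0,0]],"jaw":[255,255,255]}'
```

```text
time: 11.63
eef_pos: [0.6036, 0.1007, 0.1455]
tcp_rot: [0.996, 0.084, 0.006, 0.001]
contact_force: [-2.9, -0.8, 9.9]
opening: 0.077
time: 11.88
eef_pos: [0.6036, 0.1006, 0.1426]
tcp_rot: [0.996, 0.084, 0.007, 0.001]
contact_force: [-0.3, -1.4, 9.9]
opening: 0.073
time: 12.13
eef_pos: [0.6026, 0.1008, 0.1343]
tcp_rot: [0.996, 0.084, 0.006, 0.0]
contact_force: [7.1, 1.1, -7.9]
opening: 0.073
```

```bash
python3 -m jog '{"travel":[[1,0.2,-2],[0,0,0]],"dr":[[0,0,0],[0,0,0]],"jaw":[255,255]}'
python3 -m jog '{"travel":[[0.5,0,-1],[0,0,0]],"dr":[[0,0,0],[0,0,0]],"jaw":[255,255]}'
```

```text
time: 12.3
eef_pos: [0.6026, 0.1011, 0.1315]
tcp_rot: [0.996, 0.084, 0.004, 0.0]
contact_force: [5.2, 1.1, -2.7]
opening: 0.079
time: 12.47
eef_pos: [0.6028, 0.1011, 0.1314]
tcp_rot: [0.996, 0.084, 0.004, 0.0]
contact_force: [4.5, 0.7, 0.9]
opening: 0.072
```

```bash
python3 -m jog '{"travel":[[0.8,0,-2],[0,0,0]],"dr":[[0,0,0],[0,0,0]],"jaw":[255,255]}'
python3 -m jog '{"travel":[[0.5,0,-1],[0,0,0]],"dr":[[0,0,0],[0,0,0]],"jaw":[255,255]}'
```

```text
time: 12.63
eef_pos: [0.6033, 0.1011, 0.1312]
tcp_rot: [0.996, 0.084, 0.003, 0.0]
contact_force: [0.9, 1.3, 8.7]
opening: 0.079
time: 12.8
eef_pos: [0.6035, 0.1011, 0.1311]
tcp_rot: [0.996, 0.084, 0.002, 0.0]
contact_force: [-2.5, 0.0, 13.2]
opening: 0.076
```

```bash
python3 -m jog '{"travel":[[0,0,2],[0,0,0],[0,0,0],[0,0,0],[0,0,0]],"dr":[[0,0,0],[0,0,0],[0,0,0],[0,0,0],[0,0,0]],"jaw":[255,185,180,180,180]}'
python3 -m jog '{"travel":[[0,0,0],[0,0,10],[0,0,25],[0,0,30],[0,0,30]],"dr":[[0,0,0],[0,0,0],[0,0,0],[0,0,0],[0,0,0]],"jaw":[180,180,180,180,180]}'
python3 -m jog '{"travel":[[-25,0,0],[-25,0,0],[0,0,0],[0,0,0],[0,0,0]],"dr":[[0,0,0],[0,0,0],[0,0,0],[0,0,0],[0,0,0]],"jaw":[180,180,180,180,180]}'
python3 -c "
from h import *
s=get_state();print(s['time'],s['eef_pos'],s['contact_force']);np.save('s7.npy',s,allow_pickle=True)
b=read_camera('wrist')[:,:,::-1];a=read_camera('side')[:,:,::-1];cv2.imwrite('pics/w7.png',b)
W=cam('wrist',s);g=np.array([.6011,.1005,.09]);yh=np.array([-.1683,.9857,0])
f=lambda X:((proj(W,X)-[150,50])*2.6).round()
print('pred tab top',f(g+[0,0,.078]),'wall',f(g-yh*.0065+[0,0,.02]))
x=cv2.resize(b[50:250,150:330],None,fx=2.6,fy=2.6,interpolation=cv2.INTER_CUBIC)
y=cv2.resize(a[110:310,100:220],None,fx=2.6,fy=2.6,interpolation=cv2.INTER_CUBIC)
cv2.imwrite('pics/c7.png',np.hstack([x,y]))"
```

```text
time: 13.22
eef_pos: [0.6012, 0.1009, 0.128]
tcp_rot: [0.996, 0.084, -0.0, 0.0]
contact_force: [-0.3, -0.3, 0.2]
opening: 0.295
time: 13.63
eef_pos: [0.6018, 0.1009, 0.2252]
tcp_rot: [0.996, 0.084, 0.0, 0.0]
contact_force: [0.4, -0.2, 0.7]
opening: 0.292
time: 14.05
eef_pos: [0.5529, 0.1009, 0.225]
tcp_rot: [0.996, 0.084, 0.002, 0.0]
contact_force: [-0.2, -0.6, -0.4]
opening: 0.293
14.05 [0.5529 0.1009 0.225 ] [-0.1613 -0.5693 -0.442 ]
pred tab top [296. 251.] wall [309. 224.]
```

View pics/c7.png

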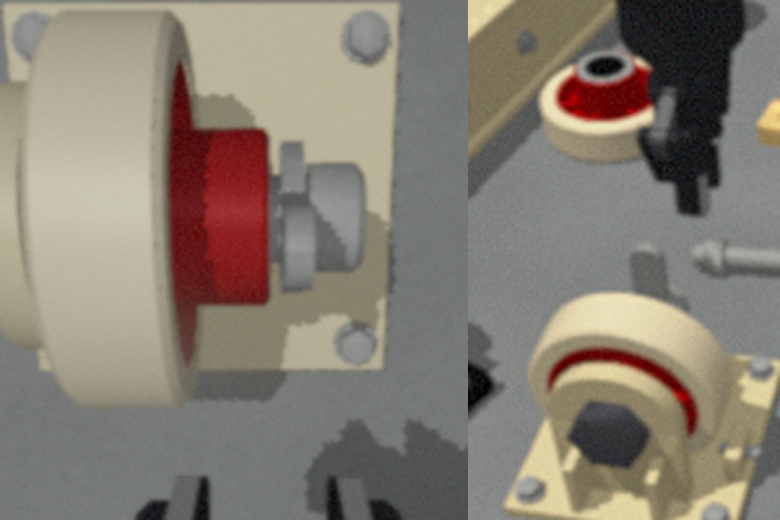

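```bash
python3 -c "
from plant import *
print(sign_off(), get_state()['time'])"
```

```text
the job is handed in; nothing more can be done
the job is handed in; nothing more can be done
```

The job is handed in, with the wheel pushed home and the middle-size clip pressed into the axle's groove and released. It took about 14 s of the 48 s allowed.

- **Wheel:** I pushed the tyre face until it stopped, with about 22 N reaction. The next picture showed the groove bare, with the hub ending about at the groove's inner edge.
- **Clip:** I took the middle-size clip from the near slot of the rack. I had gripped it about 4 mm off-centre and shifted the arm sideways during the press to correct for it. It snapped over the axle at roughly 10 N and then met a hard stop at 13 N. The arm was then within 1 mm of the height I had worked out for a seated clip.
- **Last picture:** The clip stands square in the groove, with its tab within a millimetre or two of where I expected it. The wheel is still home and the gripper is clear, with near-zero contact force.
- **Not checked:** I took no final picture of the small and large clips. The arm did not go near the rack after lifting out the middle one. The side and top pictures after the lift showed the large clip still standing; the small one was at the edge of the view and I did not check it separately.

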